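# Reset the bench power unit under its push-latch lid

### The job

Press the front of the orange lid of the grey bench power unit so that its push latch lets go and the lid springs right open, press the green reset button inside fully down, then swing the lid shut with the fingers and press its front down until it latches and stays closed by itself. Only press and push with the fingers, pick nothing up, and leave the tools and supplies around the unit where they are.

Things in the scene. Friction and masses are not known exactly. Their poses are not given: they have to be found in the camera images.
- power_unit: Grey open-topped housing, 150 x 150 mm, rim 55 mm high, fixed to the bench, foot flanges 186 mm overall in y. Origin: centre of its underside, on the bench; x axis from the front to the hinge side, y along the hinge, z up. The lid covers its 130 x 130 mm opening; hinge line at x = +60 mm, z = 60 mm. Deck inside 10 mm above the bench.
- lid (a joint): Lid angle, rad: 0 = closed, latched (top 67 mm above the bench, 12 mm proud of the rim), 1.75 = sprung open, standing, leaning back 10 degrees; stop at -0.09. Push-push latch: press the front 11 mm down to the stop (2 to 5 N), withdraw: it springs open in 2 s. To close, push it over (1 to 3 N), down to that stop, withdraw: it rises to 0 and stays. Under 8 mm the latch does not switch.
- lid_pad (a point): Centre of the black press mark on the outer face of the orange lid near its front edge, 100 mm from the hinge line; it moves with the lid. Its x axis points along the lid to the hinge, z out of the outer face. The lid reaches 124 mm from the hinge line, is 124 mm wide, 13 mm thick; its outer face lies 7 mm above the hinge line when closed.
- reset_button_top (a point): Centre of the top of the green round reset button, 32 mm in diameter, on a plinth inside the unit, 40 mm above the bench (15 mm below the rim), 70 mm in front of the hinge line. Pressed straight down.
- reset_button (a joint): Travel of the reset button in m: 0 = up, 0.006 = fully down (about 5 N); it springs back when let go.
- block_plane: Bystander: a small metal hand plane, 160 x 50 x 50 mm, loose. Origin: centre of its underside.
- wax_tin: Bystander: a round red tin, 69 mm in diameter, 36 mm high, loose. Origin: centre of its underside.
- sanding_block: Bystander: a brown sanding block, 64 x 115 x 36 mm, loose. Origin: centre of its underside.
- screw_jar: Bystander: a clear jar of screws with a red lid, 66 mm in diameter, 86 mm high, loose. Origin: centre of its underside.
- glue_bottle: Bystander: a white glue bottle with a red cone cap, 47 mm in diameter, 148 mm high, loose. Origin: centre of its underside.
- tape_measure: Bystander: a yellow pocket tape measure, 37 x 92 x 64 mm, loose. Origin: centre of its underside.

How it is judged (in metres and radians):
On the way, in this order (a step that is already met when the one before it is completed fails the run):
1. the latch is released and the lid springs well open (over 1.2 rad) (value of joint lid above 1.2 rad), for 0.2 s.
2. the reset button is pressed down (over 4 of its 6 mm) with the lid open (value of joint reset_button above 0.004 m and value of joint lid above 1 rad and contact force between the fingers and reset_button above 0.5 N), for 0.05 s.
3. the lid is pushed shut and pressed down past its closed height (value of joint lid below -0.05 rad), for 0.05 s.
At the end, for the whole second after the job is handed in: the lid lies closed, held by its latch (within 0.02 rad of closed, still), the reset button is up again, and nothing touches the lid (value of joint lid between -0.02 and 0.02 rad and velocity of joint lid between -0.05 and 0.05 rad/s and value of joint reset_button below 0.001 m).
It fails at once if a thing beside the unit was moved, lifted or carried (over 20 mm) (distance of any of block_plane, wax_tin, sanding_block, screw_jar, glue_bottle, tape_measure from where it was at the start of the episode above 0.02 m).
It fails at once if a thing beside the unit was tipped over (over 0.3 rad) (angle between any of block_plane, wax_tin, sanding_block, screw_jar, glue_bottle, tape_measure's own z axis and vertical above 0.3 rad).
It also fails if it takes over 58 s, if anything falls off the work surface, if the arm or the gripper's body presses on something with over 40 N, if the wrist force passes 120 N, or if a joint passes its speed limit or range.

### The arm

A 6-joint arm with a two-finger parallel gripper is mounted at the origin on a cart in front of the work surface, level with it; the furniture and walls round the work are solid. World frame = base frame: x ahead of the robot, y to its left, z up, the work surface at z = 0. Lengths are in mm, angles in rad, forces in N, time in s.
With the tool pointing down it reaches from about 275 to 875 mm from the base axis. Payload 12.5 kg.
Tool frame: the origin (TCP) lies on the centre line of the jaws, within the pads' length; the fingertips stand 25 mm ahead of it and the grasp point (between the pads) lies 6 mm ahead of it (tcp_to_tips is the distance from the TCP to the fingertips, in mm); z points along the fingers, y is the line along which they close (so a half turn about z gives the same grasp; the last joint's range is limited). The gripper opens to 85 mm and grips with 20 to 120 N. Pads are 22 mm wide; open, the fingers measure 114 mm over their backs; the gripper's body (76 mm by 85 mm) begins 54 mm behind the grasp point. The pads swing forward as they close: fully open they stand 13 mm farther back than shut.
Start: joints at [-1.193, 0.351, 1.652, -0, 1.139, -0.085], TCP at [245.566, -492.12, 256.29] pointing down, gripper open.
Joint ranges: [-2.75, 2.75], [-0.79, 2.1], [0.01, 2.65], [-1.57, 4.71], [0.07, 3.14], [-2.87, 2.87]. Speed limits (rad/s): [2.22, 2.22, 2.79, 3.14, 3.14, 3.14].

### API

Orientations are given as a unit quaternion [w, x, y, z].
In Python, from bench import get_obs, grab_frame, get_calibration, close_job, tcp_to_tips gives the robot as it stands. The module is installed in compiled form; this text tells all that it offers.
- The arm moves only by the shell command python3 -m crank 'ROWS' [OPENING] [FORCE]. ROWS is JSON, a list that holds one entry, the list of rows, each a list of 6 numbers: the shift along the tool's x, y, z in mm, then the turn, a rotation vector about the tool's x, y, z in rad. A call has 1 to 8 rows; each row shifts and turns the commanded pose from where the row before left it, along the tool's axes as they then stand; what a row does not reach is not made up. A row lasts 1/12 s, in which the tool goes at most 41.7 mm and 7.16 degrees, less where a joint would pass 70% of its speed; a pose out of reach is approached as far as the arm can. A call with a gripper value outside its range is refused whole. OPENING is the opening, from 0 (shut) to 1 (fully open), set as the call begins (- or left out, the last holds). The fingers move at their own pace and stop on an object; FORCE is the grip in N (left out, the last holds). Time passes only in rows, so rows that do not move let the fingers close. It gives the time, the measured TCP pose, the force, the opening and the grip force at its end, in the units of the state.
- get_obs(): the state, without advancing time (a new reading comes with each control period).
- grab_frame(name): name is "scene" or "side" or "wrist"; returns the picture (480x640x3 uint8, red, green, blue); there is no depth.
- get_calibration(name): a dict with "camera_matrix" (3x3 intrinsics, pixels), "origin" and "orientation" of the camera in the world. Camera axes: x right, y up, looking along -z (the intrinsics and any distortion apply to the point x, -y, -z); pixel columns grow to the right and rows downward; lengths in mm; the calibration is good to about 2 mm. The wrist camera is an equidistant fisheye: a pixel r from the principal point sees the ray r / f radians off the axis. A picture is of the moment at which its call begins: read the wrist's pose just before it. get_calibration takes no time and is no camera call; for the wrist camera it gives the pose at the moment of the call.
- close_job(): hands the job in; it is judged then, once.
The state is a dict: "time": time; "qpos": joint angles; "joint_velocities": joint speeds; "joint_torque": joint torques, N m; "tcp_pos": TCP position; "orientation": TCP orientation; "force": force on the tool from outside, world axes, zero at the start; "torque": the same for the moment, N m; "opening": finger opening in mm; "gripper_force": force on a finger pad.
Only numpy, scipy, OpenCV 4.12 (cv2) and the standard library are available. Lean on these libraries where they do the work, as an engineer would, in place of code of your own. Each camera call takes 0.05 s, during which the arm holds its last target. There are 200 camera calls.

## Working session

There is one attempt and no reset: what is moved stays moved. The work goes in short steps, Python scripts to look and compute and a shell command to move; the robot and the scene stay as the last step left them, time stands still between calls to the robot, and variables do not carry over. Pictures are saved under pics/ and viewed, at most 10 in all, crops included, and the job is handed in when it is done.

```bash
mkdir -p pics
python3 - <<'E'
from bench import *
import cv2,json
o=get_obs();print(o['time'],o['tcp_pos'],o['orientation'],o['opening'],tcp_to_tips)
for n in("scene","side"):
    c=get_calibration(n);print(n,c)
    cv2.imwrite(f'pics/{n}0.png',grab_frame(n)[:,:,::-1])
E
```

```text
0.0 [ 245.46707725 -491.85172131  255.74694834] [-5.87463710e-04  9.73348167e-01  2.29331626e-01 -7.50224812e-05] 85.18861455456069 25.0
scene {'camera_matrix': array([[580.46724258,   0.        , 321.31975638],
       [  0.        , 580.46724258, 244.23928337],
       [  0.        ,   0.        ,   1.        ]]), 'origin': array([-212.36529169, -953.39446302, 1405.55448471]), 'orientation': array([ 0.88119983,  0.31675927, -0.11935994, -0.33000548])}
side {'camera_matrix': array([[434.68472568,   0.        , 317.49109676],
       [  0.        , 434.68472568, 239.83372168],
       [  0.        ,   0.        ,   1.        ]]), 'origin': array([  323.53858379, -1140.49638152,   654.55093332]), 'orientation': array([ 0.85468974,  0.5107484 , -0.04066919, -0.08359148])}
```

View pics/scene0.png

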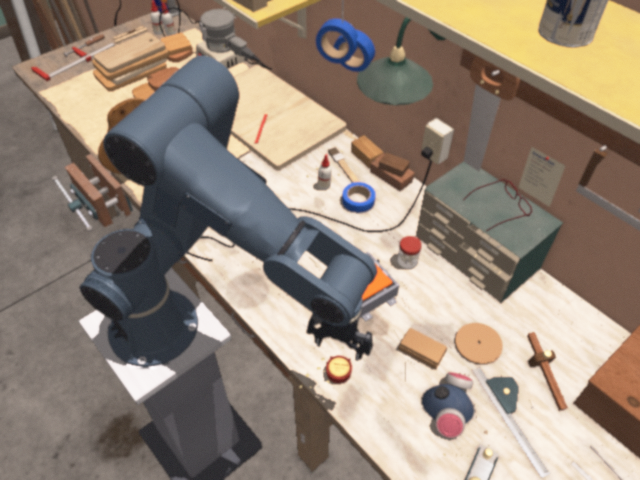

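View pics/side0.png

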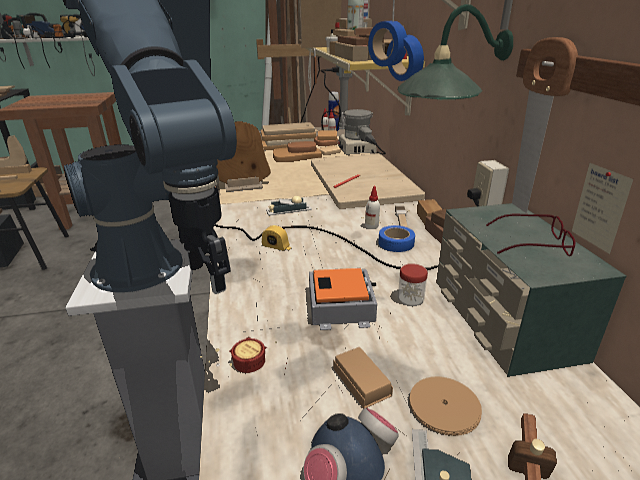

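The side view shows the closed orange lid around (340,285) with its black press mark at (325,283), on the robot's side, so the hinge is on the far side. The jar is at (412,283), the sanding block at (363,375) and the tin at (248,353). The arm hides much of the unit in the scene view.

```bash
cat > h.py <<'E'
from bench import *
import cv2, numpy as np
from scipy.spatial.transform import Rotation as R
def rot(q): return R.from_quat([q[1],q[2],q[3],q[0]])
def onplane(c,uv,z):
    K=c['camera_matrix']; uv=np.atleast_2d(np.float64(uv))
    d=np.c_[(uv[:,0]-K[0,2])/K[0,0],-(uv[:,1]-K[1,2])/K[1,1],-np.ones(len(uv))]
    d=rot(c['orientation']).apply(d);o=c['origin']
    return o+d*((z-o[2])/d[:,2])[:,None]
def orange(im):
    h=cv2.cvtColor(im,cv2.COLOR_RGB2HSV)
    return cv2.inRange(h,(5,190,150),(16,255,255))
E
python3 - <<'E'
from h import *
im=cv2.cvtColor(cv2.imread('pics/side0.png'),cv2.COLOR_BGR2RGB);c=get_calibration('side')
m=orange(im);m[:255]=0;m[315:]=0;m[:,:300]=0;m[:,385:]=0
k=max(cv2.findContours(m,0,2)[0],key=cv2.contourArea)
p=cv2.approxPolyDP(cv2.convexHull(k),4,True)[:,0];print(p,onplane(c,p,67).round())
g=im.max(2)<60;g[:272]=0;g[295:]=0;g[:,:312]=0;g[:,338:]=0
n,l,s,ct=cv2.connectedComponentsWithStats(g.astype('uint8'));i=1+s[1:,4].argmax();print(s[i],onplane(c,ct[i],67))
# bystanders
for nm,uv,z in(("tin",(248,348),36),("sand",(363,368),36),("jar",(413,272),86),("tape",(275,237),40),("plane",(288,206),30),("glue",(374,190),148)):print(nm,onplane(c,uv,z).round())
E
```

```text
[[318 271]
 [314 278]] [[ 486. -231.   67.]
 [ 471. -260.   67.]]
[318 278  13  11 124] [[ 490.49054545 -285.47031755   67.        ]]
tin [[ 299. -442.   36.]]
sand [[ 515. -544.   36.]]
jar [[ 704. -313.   86.]]
tape [[402.  25.  40.]]
plane [[472. 269.  30.]]
glue [[720.  65. 148.]]
```

```bash
sed -i 's/(5,190,150),(16,255,255)/(4,150,90),(20,255,255)/' h.py
python3 - <<'E'
from h import *
im=cv2.cvtColor(cv2.imread('pics/side0.png'),cv2.COLOR_BGR2RGB);c=get_calibration('side')
print(cv2.cvtColor(im,cv2.COLOR_RGB2HSV)[285,[340,350,360]],im[283,325])
m=orange(im);m[:255]=0;m[320:]=0;m[:,:300]=0;m[:,385:]=0
k=max(cv2.findContours(m,0,2)[0],key=cv2.contourArea)
p=cv2.approxPolyDP(cv2.convexHull(k),3,True)[:,0];print(np.c_[p,onplane(c,p,67).round()])
g=((im.max(2)<70)*255).astype('uint8')[266:300,308:345]
n,l,s,ct=cv2.connectedComponentsWithStats(g);print(s,ct+[308,266])
E
```

```text
[[ 11 182 229]
 [ 11 182 229]
 [ 11 183 228]] [32 32 32]
[[ 360.  268.  593. -240.   67.]
 [ 368.  299.  575. -371.   67.]
 [ 317.  301.  460. -354.   67.]
 [ 314.  270.  477. -224.   67.]]
[[   0    0   37   34 1081]
 [   5    8    1    7    7]
 [   1   10    1   10   10]
 [  10   12   13   11  124]
 [   5   16    3   18   20]
 [   1   21    2   13   16]] [[326.92506938 282.24514339]
 [313.         277.        ]
 [309.         280.5       ]
 [324.01612903 282.67741935]
 [314.4        290.15      ]
 [309.6875     292.4375    ]]
```

Run:
```python
import cv2
cv2.imwrite('pics/crop0.png',cv2.resize(cv2.imread('pics/side0.png')[255:335,290:450],None,fx=5,fy=5,interpolation=2))
```

```text
(no output)
```

View pics/crop0.png

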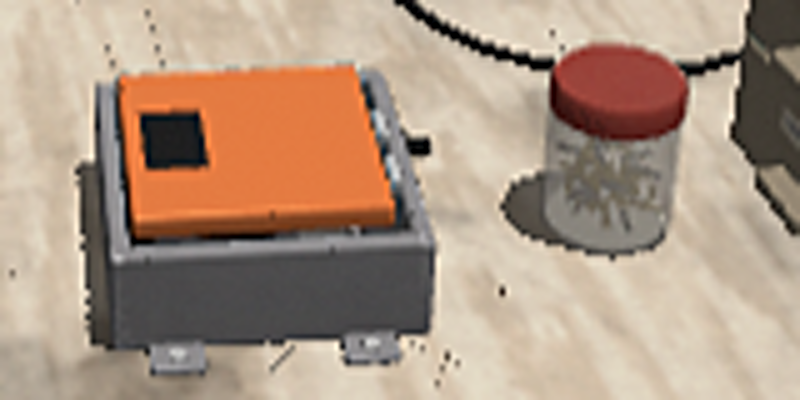

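The crop shows the lid top's corners at about (314,271), (361,269), (368,297) and (316,299), and the press mark at (324,283). The hinge is on the right, with the jar behind it. The estimates are: pad at (490,-285), yaw about -0.13. I'll close the fingers and turn to align with the unit.

```bash
python3 -m crank '[[[0,0,0,0,0,0.12],[0,0,0,0,0,0.12],[0,0,0,0,0,0.12],[0,0,0,0,0,0.12],[0,0,0,0,0,0.11],[0,0,0,0,0,0]]]' 0 40
cat >> h.py <<'E'
# displacement from TCP to world point, in tool axes
def tool(p):
    o=get_obs(); return rot(o['orientation']).inv().apply(np.array(p,float)-o['tcp_pos']).round(1)
E
python3 - <<'E'
from h import *
c=get_calibration('side')
p=[(314,270.6),(361,268.6),(368.4,297.4),(316.4,298.6)];q=onplane(c,p,67);print(q.round())
print([np.arctan2(*(q[i]-q[j])[[1,0]]).round(3) for i,j in((1,0),(2,3))],[np.arctan2(*((q[i]-q[j])*[-1,1,1])[[0,1]]).round(3) for i,j in((0,3),(1,2))])
print(tool((490,-285,160)),rot(get_obs()['orientation']).as_matrix().round(3))
E
```

```text
time: 0.6
tcp_pos: [245.5, -492.0, 256.0]
orientation: [-0.0, 0.998, -0.066, -0.0]
force: [-0.8, 0.1, 0.5]
opening: 12.0
gripper_force: 0.0
[[ 477. -227.   67.]
 [ 594. -243.   67.]
 [ 578. -365.   67.]
 [ 461. -345.   67.]]
[np.float64(-0.131), np.float64(-0.168)] [np.float64(-0.132), np.float64(-0.137)]
[ 215.1 -237.3   96.1] [[ 0.991 -0.132 -0.   ]
 [-0.132 -0.991  0.001]
 [-0.    -0.001 -1.   ]]
```

```bash
python3 -m crank '[[[27,-30,0,0,0,0],[27,-30,0,0,0,0],[27,-30,0,0,0,0],[27,-30,10,0,0,0],[27,-30,10,0,0,0],[27,-30,14,0,0,0],[27,-30,14,0,0,0],[26,-27,14,0,0,0]]]' 0
python3 -m crank '[[[0,0,0,0,0,0],[0,0,0,0,0,0]]]'
python3 - <<'E'
from h import *
c=get_calibration('wrist');im=grab_frame('wrist');print(c);cv2.imwrite('pics/w1.png',im[:,:,::-1])
E
```

```text
time: 1.27
tcp_pos: [488.7, -283.8, 194.4]
orientation: [0.0, 0.998, -0.061, 0.0]
force: [0.7, -1.5, -0.5]
opening: 0.1
gripper_force: 0.0
time: 1.43
tcp_pos: [488.0, -284.1, 193.9]
orientation: [-0.0, 0.998, -0.06, -0.001]
force: [-0.2, -0.7, 0.7]
opening: -0.3
gripper_force: 0.0
{'camera_matrix': array([[371.64829954,   0.        , 323.62336374],
       [  0.        , 371.64829954, 241.31394571],
       [  0.        ,   0.        ,   1.        ]]), 'origin': array([ 556.32459836, -292.87074434,  311.41222848]), 'orientation': array([-0.65657998,  0.09088448, -0.10309491,  0.74162941])}
```

View pics/w1.png

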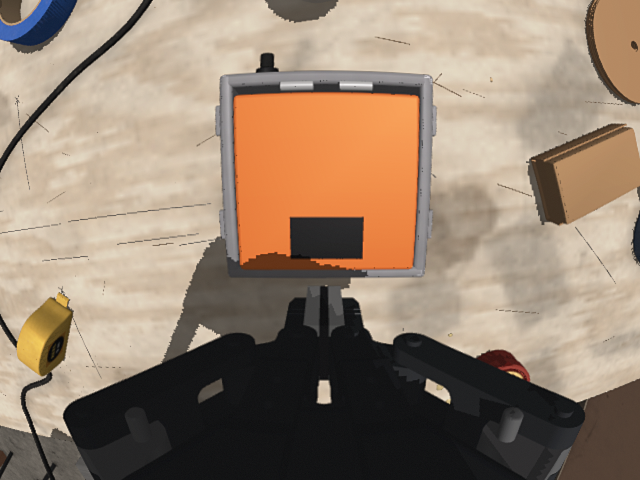

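The wrist picture shows the lid aligned with the tool and the press mark centred at (327,238). The hinge lugs are at the top around (297,86) and (356,86).

```bash
cat >> h.py <<'E'
def wplane(c,uv,z):
    K=c['camera_matrix'];uv=np.atleast_2d(np.float64(uv));d=uv-[K[0,2],K[1,2]]
    r=np.hypot(*d.T);t=r/K[0,0];s=np.sin(t)/np.maximum(r,1e-9)
    v=rot(c['orientation']).apply(np.c_[d[:,0]*s,-d[:,1]*s,-np.cos(t)]);o=c['origin']
    return o+v*((z-o[2])/v[:,2])[:,None]
E
python3 - <<'E'
from h import *
c=get_calibration('wrist')
q=wplane(c,[(327,238),(234,94),(418,94),(419,269),(240,269)],67);print(q.round(1))
print([np.arctan2(*(a-b)[[1,0]]).round(3) for a,b in((q[1],q[4]),(q[2],q[3]))])
print('tool->pad top (tips)',tool(q[0]+[0,0,25]))
h=q[0]+100*np.array([np.cos(-.13),np.sin(-.13),0]);print('hinge',h)
E
```

```text
[[ 489.  -288.1   67. ]
 [ 594.5 -239.3   67. ]
 [ 579.7 -360.    67. ]
 [ 458.  -350.9   67. ]
 [ 474.  -223.8   67. ]]
[np.float64(-0.129), np.float64(-0.074)]
tool->pad top (tips) [  2.1   2.7 102.6]
hinge [ 588.19809885 -301.08699936   67.        ]
```

```bash
python3 -m crank '[[[1,3,30,0,0,0],[0,0,30,0,0,0],[0,0,25,0,0,0],[0,0,10,0,0,0],[0,0,0,0,0,0],[0,0,0,0,0,0]]]'
python3 -m crank '[[[0,0,4,0,0,0],[0,0,3,0,0,0],[0,0,3,0,0,0],[0,0,2,0,0,0],[0,0,0,0,0,0],[0,0,0,0,0,0]]]'
```

```text
time: 1.98
tcp_pos: [487.9, -289.6, 101.0]
orientation: [0.0, 0.998, -0.064, 0.0]
force: [0.8, 0.1, 0.9]
opening: -0.4
gripper_force: 0.0
time: 2.48
tcp_pos: [488.2, -288.9, 88.2]
orientation: [0.0, 0.998, -0.063, 0.0]
force: [-0.3, -2.2, 0.6]
opening: -0.0
gripper_force: 0.9
```

```bash
python3 -m crank '[[[0,0,3,0,0,0],[0,0,2,0,0,0],[0,0,2,0,0,0],[0,0,0,0,0,0],[0,0,0,0,0,0]]]'
```

```text
time: 2.9
tcp_pos: [488.3, -289.0, 83.0]
orientation: [0.0, 0.998, -0.063, 0.0]
force: [-9.0, 2.9, 27.0]
opening: 0.1
gripper_force: 14.0
```

At the stop, with 27 N. I'll withdraw up and back toward the robot.

```bash
python3 -m crank '[[[0,0,-10,0,0,0],[0,0,-20,0,0,0],[-20,0,-30,0,0,0],[-30,0,-30,0,0,0],[-30,0,-30,0,0,0],[-20,0,-30,0,0,0],[-10,0,-30,0,0,0],[0,0,-10,0,0,0]]]'
python3 -m crank '[[[0,0,0,0,0,0],[0,0,0,0,0,0],[0,0,0,0,0,0],[0,0,0,0,0,0],[0,0,0,0,0,0],[0,0,0,0,0,0],[0,0,0,0,0,0],[0,0,0,0,0,0]]]'
python3 -m crank '[[[0,0,0,0,0,0],[0,0,0,0,0,0],[0,0,0,0,0,0],[0,0,0,0,0,0],[0,0,0,0,0,0],[0,0,0,0,0,0],[0,0,0,0,0,0],[0,0,0,0,0,0]]]'
python3 - <<'E'
from h import *
c=get_calibration('wrist');im=grab_frame('wrist');cv2.imwrite('pics/w2.png',im[:,:,::-1])
h=cv2.cvtColor(im,cv2.COLOR_RGB2HSV);m=cv2.inRange(h,(40,90,40),(85,255,255))
n,l,s,ct=cv2.connectedComponentsWithStats(m)
for i in range(1,n):
    if s[i,4]>80:
        p=wplane(c,ct[i],40)[0];print(s[i],ct[i].round(),p.round(1),tool(p+[0,0,25]))
E
```

```text
time: 3.57
tcp_pos: [379.2, -275.1, 273.7]
orientation: [0.001, 0.998, -0.064, 0.002]
force: [-0.1, -0.7, 2.0]
opening: -0.1
gripper_force: 0.0
time: 4.23
tcp_pos: [380.0, -274.8, 269.6]
orientation: [-0.0, 0.998, -0.064, -0.0]
force: [0.7, -0.9, -0.0]
opening: 0.1
gripper_force: 0.0
time: 4.9
tcp_pos: [379.9, -274.9, 269.9]
orientation: [-0.0, 0.998, -0.064, -0.0]
force: [-0.7, -0.5, -0.0]
opening: -0.0
gripper_force: 0.0
[304  49  33  33 870] [320.  65.] [ 518.7 -289.9   40. ] [139.5  -2.7 204.9]
```

View pics/w2.png

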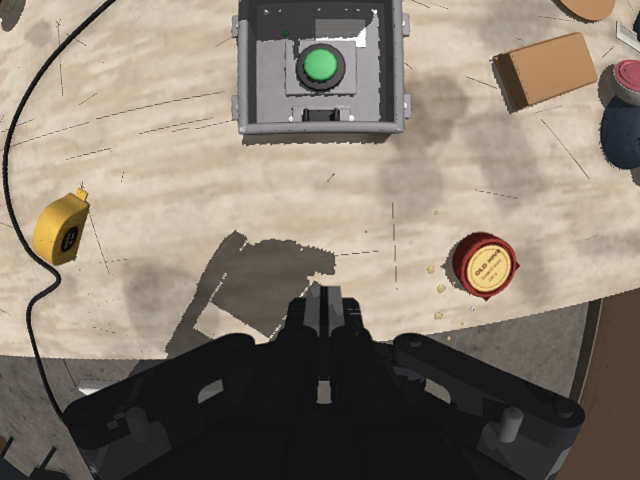

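The lid is clear of the opening and the green button shows at (320,65), which is (519,-290,40) in the world. The wrist camera sits ahead of the tool and could touch the standing lid, so I'll tilt the tool back 0.2 rad.

```bash
python3 -m crank '[[[0,0,0,0,0.1,0],[0,0,0,0,0.1,0],[0,0,0,0,0,0]]]'
python3 - <<'E'
from h import *
z=rot(get_obs()['orientation']).apply([0,0,1]);print(z)
for hh in(55,0): 
    t=np.array([516,-289.6,40+hh]);print(tool(t-25*z))
c=get_calibration('wrist');print(c['origin']-get_obs()['tcp_pos'])
E
```

```text
time: 5.2
tcp_pos: [378.9, -274.4, 269.6]
orientation: [0.006, 0.993, -0.064, 0.101]
force: [-0.8, 0.3, 0.2]
opening: 0.3
gripper_force: 0.0
[ 0.20058787 -0.02551724 -0.97934334]
[ 99.8  -2.4 173.9]
[ 88.6  -2.4 227.8]
[ 43.05408865  -5.94517515 128.96963761]
```

```bash
python3 -m crank '[[[20,-1,30,0,0,0],[20,-1,30,0,0,0],[20,0,30,0,0,0],[20,0,30,0,0,0],[20,0,30,0,0,0],[0,0,24,0,0,0],[0,0,0,0,0,0]]]'
python3 -m crank '[[[-3,0,15,0,0,0],[-3,0,15,0,0,0],[-3,0,13,0,0,0],[-1,0,5,0,0,0],[0,0,0,0,0,0],[0,0,0,0,0,0]]]'
python3 - <<'E'
from h import *
cv2.imwrite('pics/s3.png',cv2.resize(grab_frame('side')[:,:,::-1][200:350,240:440],None,fx=3.5,fy=3.5))
o=get_obs();z=rot(o['orientation']).apply([0,0,1]);print(o['tcp_pos']+25*z,o['force'])
E
```

```text
time: 5.78
tcp_pos: [511.3, -288.3, 114.5]
orientation: [0.004, 0.993, -0.063, 0.096]
force: [-0.9, 2.1, -0.7]
opening: -0.1
gripper_force: 0.0
time: 6.28
tcp_pos: [511.6, -289.9, 71.3]
orientation: [0.006, 0.993, -0.063, 0.1]
force: [-0.8, -0.5, 0.5]
opening: -0.2
gripper_force: 0.0
[ 516.7336658  -290.67902638   46.96135256] [ 0.74906186 -0.0188464  -0.65388743]
```

View pics/s3.png

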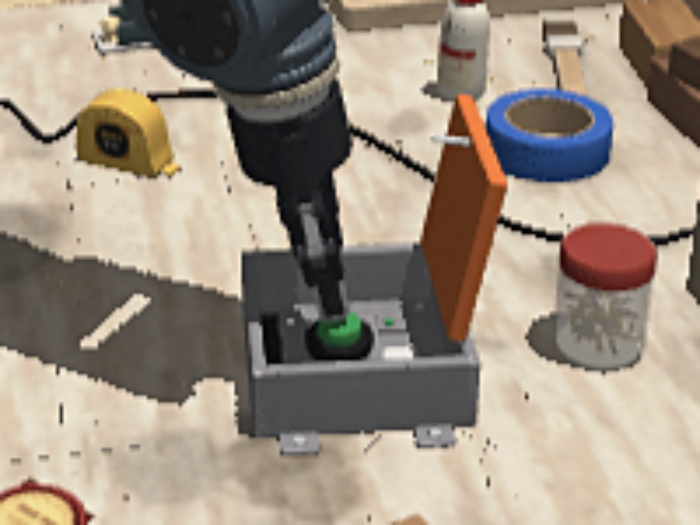

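The lid stands open well clear of the wrist, and the tips are just above the green button at crop position (340,320). Pressing now.

```bash
python3 -m crank '[[[-1,0,5,0,0,0],[-1,0,3,0,0,0],[0,0,3,0,0,0],[0,0,2,0,0,0],[0,0,0,0,0,0],[0,0,0,0,0,0]]]'
python3 -m crank '[[[0,0,2,0,0,0],[0,0,0,0,0,0],[0,0,0,0,0,0]]]'
```

```text
time: 6.83
tcp_pos: [512.2, -290.2, 59.1]
orientation: [0.007, 0.993, -0.063, 0.1]
force: [-13.5, 3.4, 29.6]
opening: -0.2
gripper_force: 15.0
time: 7.08
tcp_pos: [512.4, -290.4, 58.6]
orientation: [0.007, 0.993, -0.063, 0.1]
force: [-24.3, 6.5, 52.2]
opening: -0.1
gripper_force: 25.8
```

```bash
python3 -m crank '[[[0,0,-15,0,0,0],[0,0,-30,0,0,0],[0,0,-35,0,0,0],[0,0,-35,0,0,0],[0,0,-35,0,0,0],[0,0,-35,0,-0.1,0],[0,0,-15,0,-0.1,0],[0,0,0,0,0,0]]]'
cat >> h.py <<'E'
U=np.array([np.cos(-.13),np.sin(-.13),0]);H=np.array([588.3,-300,60.])
E
python3 - <<'E'
from h import *
o=get_obs();z=rot(o['orientation']).apply([0,0,1]);print(z,o['tcp_pos'])
for u,t in((58,215),(58,150)): print(tool(H+U*u+[0,0,t-60]-25*z))
E
```

```text
time: 7.75
tcp_pos: [476.0, -285.9, 255.5]
orientation: [0.002, 0.998, -0.064, -0.0]
force: [0.5, -0.4, -0.9]
opening: 0.1
gripper_force: 0.0
[-3.88304151e-04 -3.44635268e-03 -9.99993986e-01] [ 475.99809967 -285.86413443  255.50928135]
[171.2  -0.2  15.5]
[171.2  -0.4  80.5]
```

```bash
python3 -m crank '[[[30,0,0,0,0,0],[36,0,0,0,0,0],[36,0,0,0,0,0],[36,0,0,0,0,0],[34,0,0,0,0,0],[0,0,0,0,0,0]]]'
python3 -m crank '[[[0,0,30,0,0,0],[0,0,30,0,0,0],[0,0,20,0,0,0],[0,0,0,0,0,0]]]'
python3 - <<'E'
from h import *
cv2.imwrite('pics/s4.png',cv2.resize(grab_frame('side')[:,:,::-1][180:330,260:460],None,fx=3.5,fy=3.5))
o=get_obs();print((o['tcp_pos']-H)@U,o['tcp_pos'],o['force'])
E
```

```text
time: 8.25
tcp_pos: [648.9, -306.4, 248.0]
orientation: [-0.001, 0.998, -0.063, 0.0]
force: [0.4, -0.4, -1.3]
opening: 0.0
gripper_force: 0.0
time: 8.58
tcp_pos: [642.6, -305.5, 164.9]
orientation: [-0.002, 0.998, -0.063, -0.004]
force: [-0.2, 0.3, -1.5]
opening: -0.1
gripper_force: 0.0
55.72338795308254 [ 643.69339296 -306.15123695  168.22103374] [ 0.15003227 -0.41645488  0.32388942]
```

View pics/s4.png

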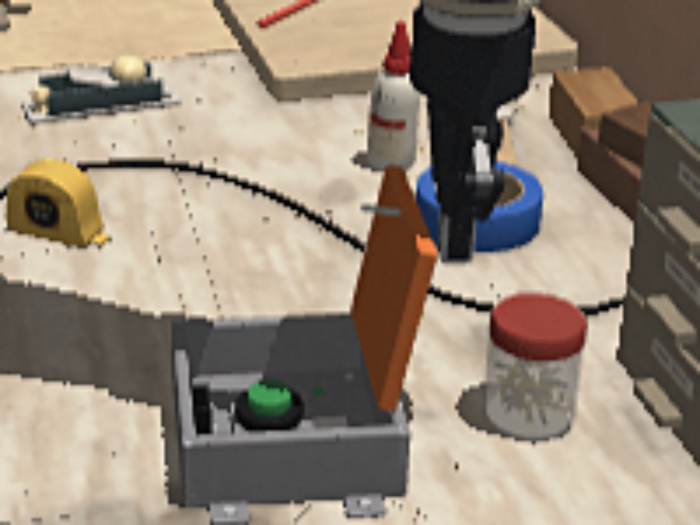

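The tips are behind the standing lid at crop position (455,260), well above the jar. I'll push the lid over, then follow it down.

```bash
python3 -m crank '[[[-10,0,0,0,0,0],[-14,0,0,0,0,0],[-14,0,0,0,0,0],[-14,0,0,0,0,0],[-14,0,0,0,0,0],[-14,0,0,0,0,0],[-14,0,0,0,0,0],[-8,0,0,0,0,0]]]'
python3 -m crank '[[[-7,0,6,0,0,0],[-7,0,7,0,0,0],[-7,0,7,0,0,0],[-5,0,9,0,0,0],[-4,0,9,0,0,0],[-3,0,9,0,0,0],[-2,0,8,0,0,0],[0,0,0,0,0,0]]]'
python3 - <<'E'
from h import *
o=get_obs();print((o['tcp_pos']-H)@U,o['tcp_pos'][2]-25,o['force'])
cv2.imwrite('pics/s5.png',cv2.resize(grab_frame('side')[:,:,::-1][180:330,260:460],None,fx=3.5,fy=3.5))
E
```

```text
time: 9.3
tcp_pos: [543.7, -294.1, 173.2]
orientation: [0.001, 0.998, -0.064, 0.002]
force: [3.1, 0.1, 0.4]
opening: -0.2
gripper_force: 1.1
time: 9.97
tcp_pos: [508.1, -288.8, 114.0]
orientation: [-0.001, 0.998, -0.064, -0.001]
force: [-1.4, -0.8, 1.7]
opening: -0.2
gripper_force: 0.7
-80.92996536347546 88.98390809337832 [-1.40372778 -0.78936508  1.73846896]
```

View pics/s5.png

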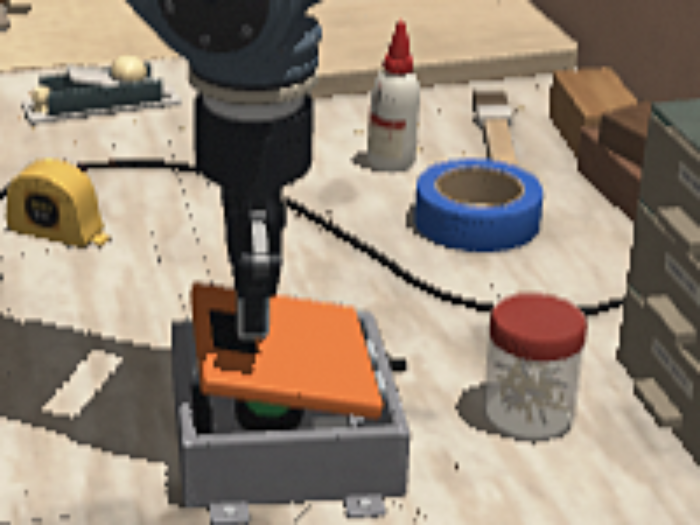

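The lid is down to about 0.25 rad under the fingers at crop position (250,335). Pressing it down to the stop.

```bash
python3 -m crank '[[[-6,0,8,0,0,0],[-6,0,8,0,0,0],[-4,0,6,0,0,0],[0,0,4,0,0,0],[0,0,3,0,0,0],[0,0,2,0,0,0],[0,0,0,0,0,0],[0,0,0,0,0,0]]]'
```

```text
time: 10.68
tcp_pos: [493.3, -287.3, 85.2]
orientation: [-0.0, 0.998, -0.064, -0.0]
force: [-1.2, 0.1, 2.0]
opening: -0.3
gripper_force: 1.0
```

Previously the stop came at TCP z of about 83.

```bash
python3 -m crank '[[[0,0,2,0,0,0],[0,0,1,0,0,0],[0,0,1,0,0,0],[0,0,0,0,0,0],[0,0,0,0,0,0]]]'
```

```text
time: 11.1
tcp_pos: [493.6, -287.5, 83.4]
orientation: [0.0, 0.998, -0.063, 0.0]
force: [-9.2, 6.0, 26.6]
opening: 0.0
gripper_force: 13.7
```

```bash
python3 -m crank '[[[0,0,-5,0,0,0],[0,0,-10,0,0,0],[0,0,-20,0,0,0],[0,0,-30,0,0,0],[-10,0,-30,0,0,0],[-30,0,-20,0,0,0],[-30,0,0,0,0,0],[0,0,0,0,0,0]]]'
python3 -m crank '[[[0,0,0,0,0,0],[0,0,0,0,0,0],[0,0,0,0,0,0],[0,0,0,0,0,0],[0,0,0,0,0,0],[0,0,0,0,0,0],[0,0,0,0,0,0],[0,0,0,0,0,0]]]'
python3 - <<'E'
from h import *
cv2.imwrite('pics/s6.png',cv2.resize(grab_frame('side')[:,:,::-1][180:330,260:460],None,fx=3.5,fy=3.5))
E
```

```text
time: 11.77
tcp_pos: [420.8, -277.8, 197.6]
orientation: [0.0, 0.998, -0.064, -0.0]
force: [-0.5, -0.7, 0.3]
opening: -0.0
gripper_force: 0.0
time: 12.43
tcp_pos: [424.0, -278.5, 196.2]
orientation: [-0.0, 0.998, -0.063, -0.0]
force: [0.2, -0.1, -0.2]
opening: 0.2
gripper_force: 0.0
```

View pics/s6.png

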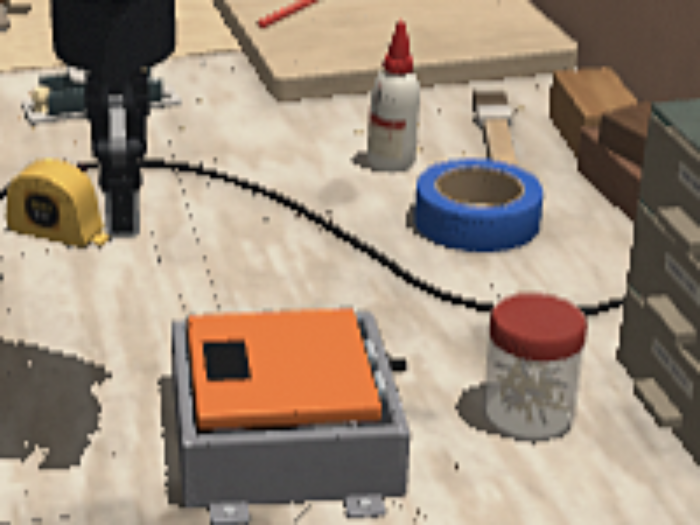

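The lid lies closed at crop position (285,365), the tool is clear, and nothing around the unit appears to have moved.

```bash
python3 -c "from bench import *;print(close_job())"
```

```text
the job is handed in; nothing more can be done
None
```

The lid was released and sprang open, the reset button was pressed to its stop, and the lid was pushed shut and stays closed by itself in the last picture; the job was handed in at about 12.5 s with no verdict returned.

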